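# Unlatch the transport case and pack the culture flask

## Task

Open the latched transport case: lift the red paddle handle on its lid to free the latch, then swing the lid up until it stands open on its own. Then lay the loose culture flask flat in the middle of the empty half of the case, lengthwise beside the flask that is already packed, setting it down rather than dropping it. Leave the lid open and leave the packed flask and the timer where they are.

Things in the scene. Friction and masses are not known exactly. Their poses are not given: they have to be found in the camera images.
- case: Grey open-topped transport case, fixed to the bench, 190 mm (its x) by 272 mm (its y) by 48 mm high, walls 6 mm, inner floor 6 mm above its underside. Origin at the centre of its underside; its x points from the front (the paddle side, towards the robot) to the hinge side, its y to the left, z up. A black ridge 8 mm wide, 8 mm high, along its x at y = 0 parts the floor into two halves; the left half (+y) is empty, the right half (-y) holds a packed flask.
- lid (a joint): Angle of the white lid, 272 by 190 by 10 mm, hinged on the far (+x) rim: 0 shut, 1.57 upright, stop at 1.75. Its hinge is stiff (about 0.36 N m of friction; the lid weighs 0.3 kg), so it stays where it is left. It is latched: with the paddle down it can rise only about 0.02 rad, however hard it is pulled. With the lid shut its top is 58.5 mm above the bench; upright, the lid reaches 240 mm above the bench, so carried things must pass in front of it.
- lid_hinge (a point): Point on the lid's hinge axis, in the middle of the far rim, 48.5 mm above the bench; the axis runs along the case's y.
- paddle (a joint): Angle of the paddle handle relative to the lid: 0 down (latched), grows as its red bar is lifted, stop at 0.75. A light spring (1 to 3 N at the bar) pulls it down. From about 0.35 rad up the hidden pawl is clear and the lid can be swung. When let go it springs back to 0; an opened lid needs it no more.
- paddle_hinge (a point): Point on the paddle's hinge axis (along the case's y), at the middle of the lid's front, 5.5 mm above the lid's top, 177 mm from the lid's hinge axis towards the front. Lies on the moving paddle.
- paddle_bar (a point): Centre of the paddle's red round grip bar, 12 mm thick, along the case's y, 72 mm long, held at its two ends by arms (inner gap between the arms 64 mm). With the paddle down it lies 58 mm from the paddle's hinge axis towards the far side of the lid and 26 mm above the lid's top (20 mm free under the bar). It can be pinched from above across the case's x; being round, it turns between the fingers. Moves with paddle and lid.
- free_half (a point): Point on the floor of the case in the middle of the empty half, 12 mm nearer the hinge than the exact middle to keep clear of the latch (6.5 mm above the bench), axes as the case's; fixed to the case. The half is 178 mm by about 126 mm inside, its side walls 48 mm high.
- flask_center (a point): Centre of the loose culture flask (clear with pink contents and an orange cap), lying flat on the bench, 100 mm (its x, cap at +x) by 51 mm (its y) by 23 mm high, 70 g; the point is 11.5 mm above its underside. Flat sides 51 mm apart from x = -45 to 20 mm. It lies either left or right of the case.
- packed_center (a point): Centre of the like flask already packed in the right half of the case, lying flat along the case's x, 11.5 mm above its underside; hidden under the lid at first. Must not be moved.
- timer: Small white digital timer, 66 by 66 by 21 mm, lying loose on the bench on the other side of the case from the flask; origin at the centre of its underside. Must not be moved.
There are look-alikes about, which are no part of the job. What is shaped like the part that bears flask_center but black or purple is not meant.

How it is judged (in metres and radians):
On the way, in this order (a step that is already met when the one before it is completed fails the run):
1. the paddle is lifted, which frees the latch (value of joint paddle above 0.35 rad), for 0.1 s.
2. the lid stands open (value of joint lid above 1.2 rad), for 0.2 s.
At the end, for the whole second after the job is handed in: The lid stands open by more than 1.2 rad; the loose flask lies at rest, flat (tilt under 0.1 rad) on the floor of the case's empty half, right way up, within 30 mm sideways and 30 to 40 mm lengthwise of its middle and within 0.3 rad of the case's length direction (value of joint lid above 1.2 rad and x of flask_center in the frame of free_half between -0.04 and 0.03 m and y of flask_center in the frame of free_half between -0.03 and 0.03 m and z of flask_center in the frame of free_half between 0.005 and 0.016 m and angle between flask_center's own z axis and vertical below 0.1 rad and angle between the x axis of flask_center and the x axis of case, either way round below 0.3 rad and linear speed of flask below 0.02 m/s); the robot touches nothing.
It fails at once if the packed flask is moved by more than 20 mm (distance of packed_center from where it was at the start of the episode above 0.02 m).
It fails at once if the timer is moved by more than 20 mm (distance of timer from where it was at the start of the episode above 0.02 m).
It fails at once if the loose flask is dropped (moves faster than 0.6 m/s out of the fingers) (linear speed of flask above 0.6 m/s and contact force between the fingers and flask below 0.05 N).
It also fails if it takes over 72 s, if anything falls off the work surface, if the arm or the gripper's body presses on something with over 40 N, if the wrist force passes 120 N, or if a joint passes its speed limit or range.

## Robot

A 6-joint arm with a two-finger parallel gripper is mounted at the origin on a cart in front of the work surface, level with it; the furniture and walls round the work are solid. World frame = base frame: x ahead of the robot, y to its left, z up, the work surface at z = 0. Lengths are in mm, angles in degrees, forces in N, time in s.
With the tool pointing down it reaches from about 300 to 850 mm from the base axis. Payload 4.2 kg.
Tool frame: the origin (TCP) lies at the very end of the fingers, on their centre line; the grasp point (between the pads) lies 19 mm behind it; z points along the fingers, y is the line along which they close (so a half turn about z gives the same grasp; the last joint's range is limited). The gripper opens to 91 mm and grips with 3 to 60 N. Pads are 32 mm wide; open, the fingers measure 118 mm over their backs; the gripper's body (76 mm by 178 mm) begins 60 mm behind the grasp point.
Start: joints at [68.01, 18.312, 89.639, -0, 72.044, -1.146], TCP at [204.604, 537.383, 213.976] pointing down, gripper open.
Joint ranges: [-177.97, 177.97], [-48.28, 115.42], [12.27, 149.76], [-77.06, 257.06], [2.81, 150.46], [-146.56, 146.56]. Speed limits (degrees/s): [147.25, 147.25, 180, 180, 180, 180].

## Interface

Orientations are given as [roll, pitch, yaw] about the fixed x, y, z axes, in that order (R = Rz(yaw) Ry(pitch) Rx(roll)).
In Python, from workcell import * gives the robot as it stands.
- The arm moves only by the tool move_arm, never from a script. Its argument "motion" is a list of rows, each a list of 3 entries, a list of its own where there are three numbers: the finger opening in mm, from 0 to 91.2, then the shift along the world's x, y, z in units of 25 mm (1.0 is 25 mm), then the turn, a rotation vector about the world's x, y, z in units of 4 degrees (1.0 is 4 degrees). In form: [[grip, [x, y, z], [ax, ay, az]], ...]. A call has 1 to 20 rows; each row shifts and turns the commanded pose from where the row before left it; what a row does not reach is not made up. A row lasts 1/12 s, in which the tool goes at most 41.7 mm and 7.16 degrees, less where a joint would pass 70% of its speed; a pose out of reach is approached as far as the arm can. A call with a number of a shift or a turn outside -1 to 1 is refused whole. A call with a gripper value outside its range is refused whole. The fingers move at their own pace and stop on an object; "grip_force" is the grip in N (left out, the last holds). Time passes only in rows, so rows that do not move let the fingers close. It gives the time, the measured TCP pose, the force, the opening and the grip force at its end, in the units of the state.
- state(): the state, without advancing time (a new reading comes with each control period).
- grab_frame(name): name is "scene" or "top" or "wrist"; returns the picture (384x512x3 uint8, blue, green, red); there is no depth.
- camera_info(name): a dict with "fx", "fy", "cx", "cy" (pixels), "rvec" (rotation vector, rad) and "tvec" (3), from world to camera coordinates, as OpenCV has them. Camera axes: x right, y down, z forward; pixel columns grow to the right and rows downward; lengths in mm; the calibration is good to about 2 mm. A picture is of the moment at which its call begins: read the wrist's pose just before it. camera_info takes no time and is no camera call; for the wrist camera it gives the pose at the moment of the call.
- job_done(): hands the job in; it is judged then, once.
The state is a dict: "time_s": time; "qpos": joint angles; "qvel": joint speeds; "effort": joint torques, N m; "ee_pos": TCP position; "ee_rot": TCP orientation; "force": force on the tool from outside, world axes, zero at the start; "torque": the same for the moment, N m; "gripper_width": finger opening in mm; "gripper_force": force on a finger pad.
Only numpy, scipy, OpenCV 4.12 (cv2) and the standard library are available. Lean on these libraries where they do the work, as an engineer would, in place of code of your own. Each camera call takes 0.05 s, during which the arm holds its last target. There are 200 camera calls.

## Working session

There is one attempt and no reset: what is moved stays moved. The work goes in short steps, Python scripts to look and compute and a tool call to move; the robot and the scene stay as the last step left them, time stands still between calls to the robot, and variables do not carry over. Pictures are saved under pics/ and viewed, at most 10 in all, crops included, and the job is handed in when it is done.

Besides the shell and the picture viewer there is one more tool, called after "Call:" as name(argument=value, ...), one argument or row to a line, values as JSON. move_arm: Moves the arm, as the interface text tells. Shifts and turns lie within -1 to 1; 1 stands for 25 mm of shift or 4 degrees of turn. Its arguments: {"type":"object","properties":{"motion":{"type":"array","items":{"type":"array"}},"grip_force":{"type":"number"}},"required":["motion"]}

```bash
mkdir -p pics
cat > h.py <<'E'
from workcell import *
import numpy as np, cv2
def ray(n,u,v,z):
    c=camera_info(n);R,_=cv2.Rodrigues(np.array(c["rvec"],float));t=np.array(c["tvec"],float).ravel()
    d=R.T@np.array([(u-c["cx"])/c["fx"],(v-c["cy"])/c["fy"],1]);o=-R.T@t
    return o+d*(z-o[2])/d[2]
def proj(n,P):
    c=camera_info(n);K=np.array([[c["fx"],0,c["cx"]],[0,c["fy"],c["cy"]],[0,0,1]],float)
    return cv2.projectPoints(np.array(P,float).reshape(-1,1,3),np.array(c["rvec"],float),np.array(c["tvec"],float),K,None)[0].reshape(-1,2)
E
python3 - <<'E'
from h import *
for n in("top","scene"): cv2.imwrite(f"pics/{n}0.png",cv2.resize(grab_frame(n),(800,600),interpolation=cv2.INTER_CUBIC))
print(state())
E
```

```text
{'time_s': 0.1, 'qpos': array([ 6.80104683e+01,  1.83506463e+01,  8.96993351e+01, -1.85953887e-03,
        7.20431681e+01, -1.14444213e+00]), 'qvel': array([ 0.00585636, -0.03868119, -0.1317304 ,  0.01652527, -0.07904555,
        0.0764031 ]), 'effort': array([-2.53257826e-05, -4.13335741e+01, -2.32513368e+01,  7.27229216e-02,
        4.21804469e-02, -3.92898744e-05]), 'ee_pos': array([204.43846335, 536.95433151, 213.17814573]), 'ee_rot': array([-1.79906834e+02, -9.27966722e-05,  1.59155485e+02]), 'force': array([-0.58036426,  0.99211507,  0.65368842]), 'torque': array([ 0.01085895, -0.02196632, -0.00391302]), 'gripper_force': 0.0, 'gripper_width': 90.69099827501176}
```

View pics/top0.png

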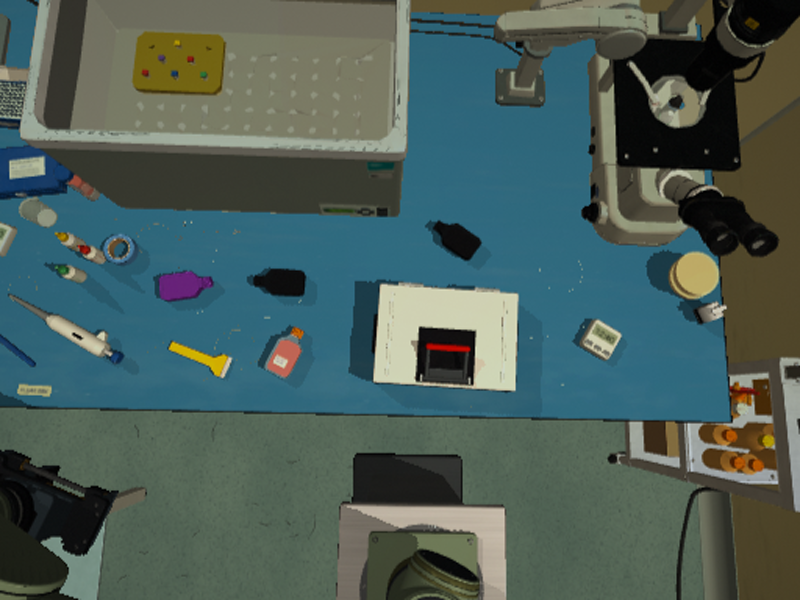

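View pics/scene0.png

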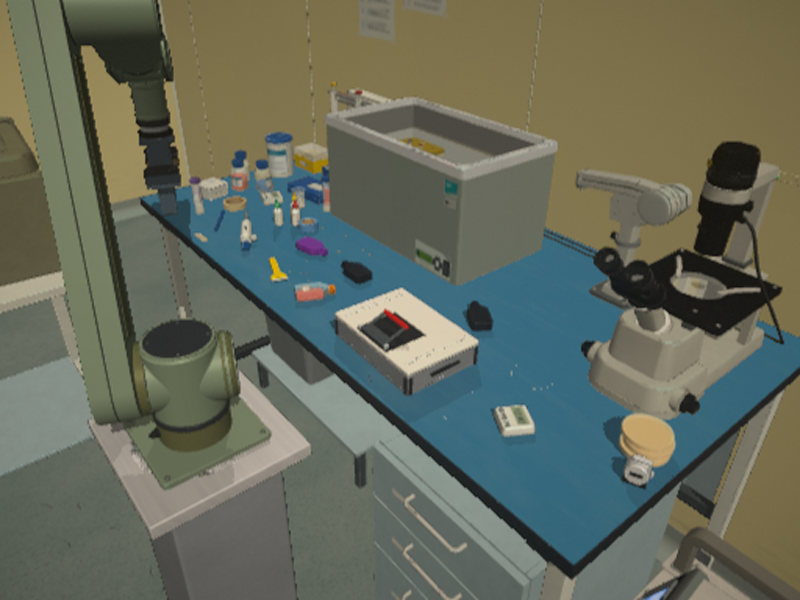

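The top view shows the case lid (corners about 379,284 / 518,292 / 516,391 / 374,381) with the red bar at 448,348. The candidate flasks are pink with an orange cap at (285,352), black at (280,282) and (457,240), and purple at (185,285). Only the pink one fits, so I'll confirm it in a crop.

Run:
```python
from h import *
f=grab_frame("top")
c=f[170:260,160:340]; cv2.imwrite("pics/crop.png",cv2.resize(c,(800,400),interpolation=cv2.INTER_CUBIC))
```

```text
(no output)
```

View pics/crop.png

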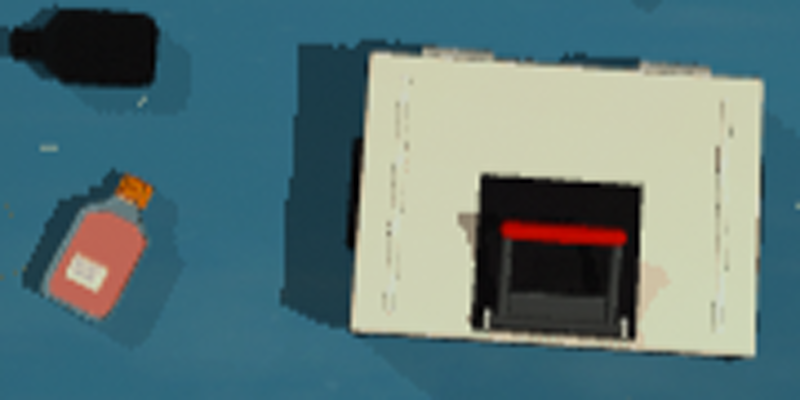

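The crop confirms it: pink flask with orange cap, cap end (137,181) and base middle (74,303). The lid corners are at (370,53), (763,79), (755,356) and (352,332), and the red bar ends at (503,230) and (625,238).

Run:
```python
from h import *
def w(u,v,z): return ray("top",160+(u+.5)/4.444-.5,170+(v+.5)/4.444-.5,z)
L=[w(*p,58.5) for p in [(370,53),(763,79),(755,356),(352,332)]]
print(np.round(L,1)); L=np.array(L)
print("c",L.mean(0),"sizes",[np.linalg.norm(L[i]-L[(i+1)%4]) for i in range(4)])
a=L[0]-L[1];b=L[3]-L[2];s=a+b;print("yaw from y",np.degrees(np.arctan2(-s[0],s[1])))
B=[w(503,230,84.5),w(625,238,84.5)];B=np.array(B);print("bar",B,B.mean(0),np.linalg.norm(B[0]-B[1]))
C=w(137,181,12);D=w(74,303,12);print("flask cap",C,"base",D,"c",(C+D)/2,np.linalg.norm(C-D),"yaw",np.degrees(np.arctan2(*(C-D)[1::-1])))
f=grab_frame("top")
print("timer",ray("top",598*.64,338*.64,20))
yaw=np.arctan2(-s[0],s[1]);R=np.array([[np.cos(yaw),-np.sin(yaw)],[np.sin(yaw),np.cos(yaw)]])
c=L.mean(0)[:2]
for n,p in dict(hinge=(95,0),bar=(-24+0,0),free=(12,66)).items(): print(n,c+R@p)
```

```text
[[ 568.5   95.6   58.5]
 [ 557.8 -174.7   58.5]
 [ 369.5 -166.7   58.5]
 [ 379.4  102.    58.5]]
c [468.78512262 -35.96988768  58.5       ] sizes [np.float64(270.49142427624884), np.float64(188.44129539682655), np.float64(268.8841342935249), np.float64(189.14929855064148)]
yaw from y -2.1952654091001063
bar [[447.03713215   4.53629732  84.5       ]
 [443.7091022  -75.7930891   84.5       ]] [445.37311718 -35.62839589  84.5       ] 80.39829666526995
flask cap [482.14869989 256.69787807  12.        ] base [396.40284604 295.30656175  12.        ] c [439.27577296 276.00221991  12.        ] 94.03713047564243 yaw -24.240552139773705
timer [ 477.38026917 -344.92110877   20.        ]
hinge [563.71540071 -39.60888506]
bar [444.80273658 -35.05056202]
free [483.3044612   29.52201112]
```

Call:
move_arm(
  motion=[
    [60, [0.4, -0.95, -0.1], [0, 0, -0.75]],
    [60, [0.4, -0.95, -0.1], [0, 0, -0.75]],
    [60, [0.4, -0.95, -0.1], [0, 0, -0.75]],
    [60, [0.4, -0.95, -0.1], [0, 0, -0.75]],
    [60, [0.4, -0.95, -0.1], [0, 0, -0.75]],
    [60, [0.4, -0.95, -0.1], [0, 0, -0.75]],
    [60, [0.4, -0.95, -0.1], [0, 0, -0.75]],
    [60, [0.4, -0.95, -0.1], [0, 0, -0.75]],
    [60, [0.4, -0.95, -0.1], [0, 0, -0.75]],
    [60, [0.4, -0.95, -0.1], [0, 0, -0.75]],
    [60, [0.4, -0.95, -0.1], [0, 0, -0.75]],
    [60, [0.4, -0.95, -0.1], [0, 0, -0.75]],
    [60, [0.4, -0.95, -0.1], [0, 0, -0.75]],
    [60, [0.4, -0.95, -0.1], [0, 0, -0.75]],
    [60, [0.4, -0.95, -0.1], [0, 0, -0.75]],
    [60, [0.4, -0.95, -0.1], [0, 0, -0.75]],
    [60, [0.4, -0.95, -0.1], [0, 0, -0.75]],
    [60, [0.4, -0.95, -0.1], [0, 0, -0.75]],
    [60, [0.4, -0.95, -0.1], [0, 0, -0.75]],
    [60, [0.4, -0.95, -0.1], [0, 0, -0.75]],
  ],
  grip_force=30,
)

```text
time_s: 1.87
ee_pos: [404.8, 61.1, 163.9]
ee_rot: [180.0, -0.0, 99.0]
force: [0.4, -0.6, -0.6]
gripper_width: 59.8
gripper_force: 0.0
```

Call:
move_arm(
  motion=[
    [50, [0.4, -0.95, -0.1], [0, 0, -0.7]],
    [50, [0.4, -0.95, -0.1], [0, 0, -0.7]],
    [50, [0.4, -0.95, 0], [0, 0, -0.7]],
    [50, [0.4, -0.95, 0], [0, 0, -0.7]],
    [50, [0, 0, 0], [0, 0, 0]],
    [50, [0, 0, 0], [0, 0, 0]],
    [50, [0, 0, 0], [0, 0, 0]],
  ],
)

```text
time_s: 2.45
ee_pos: [444.1, -32.3, 158.8]
ee_rot: [-179.9, -0.0, 88.0]
force: [0.3, 0.3, 0.8]
gripper_width: 49.8
gripper_force: 0.0
```

Run:
```python
from h import *
s=state();print(s["time_s"],s["ee_pos"],s["ee_rot"],s["gripper_width"],s["force"])
print(proj("wrist",[[447,4.5,84.5],[443.7,-75.8,84.5],[444.8,-35,84.5]])*800/512)
cv2.imwrite("pics/w1.png",cv2.resize(grab_frame("wrist"),(800,600),interpolation=cv2.INTER_CUBIC))
```

```text
2.45 [444.05827719 -32.25264726 158.75336102] [-1.79946987e+02 -2.72956598e-02  8.79631375e+01] 49.83993940195708 [0.30868084 0.26098301 0.8338483 ]
[[398.76592335 253.10636046]
 [397.67723423 394.0246517 ]
 [397.14001444 325.58082352]]
```

View pics/w1.png

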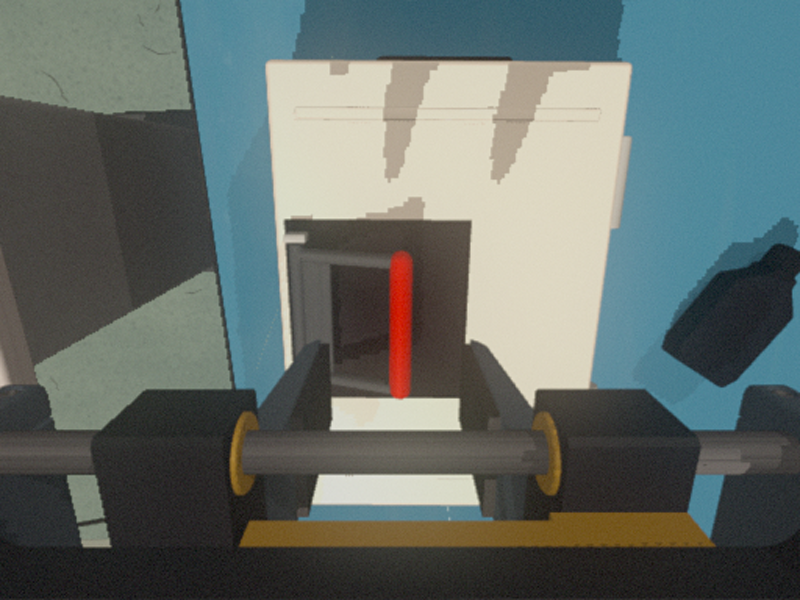

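The wrist view shows the red bar from (401,252) to (400,398), within about 2 mm of the prediction. I'll descend and pinch it.

Call:
move_arm(
  motion=[
    [40, [0.06, -0.11, -0.75], [0, 0, 0]],
    [40, [0, 0, -0.75], [0, 0, 0]],
    [40, [0, 0, -0.75], [0, 0, 0]],
    [40, [0, 0, -0.75], [0, 0, 0]],
    [40, [0, 0, -0.37], [0, 0, 0]],
    [40, [0, 0, -0.35], [0, 0, 0]],
    [40, [0, 0, 0], [0, 0, 0]],
    [5, [0, 0, 0], [0, 0, 0]],
    [5, [0, 0, 0], [0, 0, 0]],
    [5, [0, 0, 0], [0, 0, 0]],
    [5, [0, 0, 0], [0, 0, 0]],
    [5, [0, 0, 0], [0, 0, 0]],
    [5, [0, 0, 0], [0, 0, 0]],
  ],
  grip_force=30,
)

```text
time_s: 3.58
ee_pos: [446.7, -35.4, 66.5]
ee_rot: [179.9, -0.0, 87.9]
force: [0.5, 0.4, 2.2]
gripper_width: 11.1
gripper_force: 30.0
```

Run:
```python
import numpy as np
y=np.radians(-2.2)
def bar(lid,pad):
    a=np.radians(19.47)+pad; p=np.array([-177+61.5*np.cos(a),15.5+61.5*np.sin(a)])
    c,s=np.cos(lid),np.sin(lid); return np.array([c*p[0]+s*p[1],-s*p[0]+c*p[1]])
def show(P):
    P=np.array(P);D=np.diff(P,axis=0)/25
    for d in D: print([round(d[0]*np.cos(y),2),round(d[0]*np.sin(y),3),round(d[1],2)])
print("pad");show([bar(0,p) for p in np.linspace(0,.6,5)])
print("lid");show([bar(l,.6) for l in np.linspace(0,1.42,19)]);print(bar(1.42,.6))
```

```text
pad
[np.float64(-0.15), np.float64(0.006), np.float64(0.34)]
[np.float64(-0.2), np.float64(0.008), np.float64(0.31)]
[np.float64(-0.24), np.float64(0.009), np.float64(0.28)]
[np.float64(-0.28), np.float64(0.011), np.float64(0.24)]
lid
[np.float64(0.22), np.float64(-0.009), np.float64(0.44)]
[np.float64(0.26), np.float64(-0.01), np.float64(0.42)]
[np.float64(0.29), np.float64(-0.011), np.float64(0.4)]
[np.float64(0.32), np.float64(-0.012), np.float64(0.37)]
[np.float64(0.35), np.float64(-0.013), np.float64(0.34)]
[np.float64(0.37), np.float64(-0.014), np.float64(0.32)]
[np.float64(0.4), np.float64(-0.015), np.float64(0.29)]
[np.float64(0.42), np.float64(-0.016), np.float64(0.25)]
[np.float64(0.44), np.float64(-0.017), np.float64(0.22)]
[np.float64(0.45), np.float64(-0.017), np.float64(0.18)]
[np.float64(0.47), np.float64(-0.018), np.float64(0.15)]
[np.float64(0.48), np.float64(-0.018), np.float64(0.11)]
[np.float64(0.48), np.float64(-0.019), np.float64(0.07)]
[np.float64(0.49), np.float64(-0.019), np.float64(0.04)]
[np.float64(0.49), np.float64(-0.019), np.float64(-0.0)]
[np.float64(0.49), np.float64(-0.019), np.float64(-0.04)]
[np.float64(0.48), np.float64(-0.019), np.float64(-0.08)]
[np.float64(0.47), np.float64(-0.018), np.float64(-0.12)]
[ 43.27914427 148.91037923]
```

Call:
move_arm(
  motion=[
    [5, [-0.07, 0, 0.17], [0, 0, 0]],
    [5, [-0.08, 0.01, 0.17], [0, 0, 0]],
    [5, [-0.1, 0, 0.16], [0, 0, 0]],
    [5, [-0.1, 0.01, 0.15], [0, 0, 0]],
    [5, [-0.12, 0, 0.14], [0, 0, 0]],
    [5, [-0.12, 0.01, 0.14], [0, 0, 0]],
    [5, [-0.14, 0, 0.12], [0, 0, 0]],
    [5, [-0.14, 0.01, 0.12], [0, 0, 0]],
    [5, [0, 0, 0], [0, 0, 0]],
    [5, [0, 0, 0], [0, 0, 0]],
    [5, [0, 0, 0], [0, 0, 0]],
  ],
)

```text
time_s: 4.5
ee_pos: [427.4, -34.6, 97.0]
ee_rot: [179.6, 0.0, 87.9]
force: [6.9, 0.7, 0.4]
gripper_width: 11.4
gripper_force: 30.0
```

Call:
move_arm(
  motion=[
    [5, [0.22, -0.01, 0.44], [0, 0, 0]],
    [5, [0.26, -0.01, 0.42], [0, 0, 0]],
    [5, [0.29, -0.01, 0.4], [0, 0, 0]],
    [5, [0.32, -0.01, 0.37], [0, 0, 0]],
    [5, [0.35, -0.01, 0.34], [0, 0, 0]],
    [5, [0.37, -0.01, 0.32], [0, 0, 0]],
    [5, [0, 0, 0], [0, 0, 0]],
  ],
)

```text
time_s: 5.08
ee_pos: [467.2, -36.1, 152.7]
ee_rot: [-179.6, 0.0, 88.0]
force: [-2.3, -1.4, 1.1]
gripper_width: 11.1
gripper_force: 30.0
```

Call:
move_arm(
  motion=[
    [5, [0.4, -0.02, 0.29], [0, 0, 0]],
    [5, [0.42, -0.02, 0.25], [0, 0, 0]],
    [5, [0.44, -0.02, 0.22], [0, 0, 0]],
    [5, [0.45, -0.02, 0.18], [0, 0, 0]],
    [5, [0.47, -0.02, 0.15], [0, 0, 0]],
    [5, [0.48, -0.02, 0.11], [0, 0, 0]],
    [5, [0, 0, 0], [0, 0, 0]],
  ],
)

```text
time_s: 5.67
ee_pos: [535.1, -39.0, 182.5]
ee_rot: [-179.8, 0.0, 88.0]
force: [-1.3, -0.7, 1.4]
gripper_width: 11.6
gripper_force: 30.0
```

Call:
move_arm(
  motion=[
    [5, [0.48, -0.02, 0.07], [0, 0, 0]],
    [5, [0.49, -0.02, 0.04], [0, 0, 0]],
    [5, [0.49, -0.02, 0], [0, 0, 0]],
    [5, [0.49, -0.02, -0.04], [0, 0, 0]],
    [5, [0.48, -0.02, -0.08], [0, 0, 0]],
    [5, [0.47, -0.02, -0.12], [0, 0, 0]],
    [5, [0.3, 0, -0.08], [0, 0, 0]],
    [5, [0, 0, 0], [0, 0, 0]],
    [5, [0, 0, 0], [0, 0, 0]],
  ],
)

```text
time_s: 6.42
ee_pos: [616.9, -42.3, 176.9]
ee_rot: [179.9, 0.0, 88.0]
force: [1.9, -2.3, 1.4]
gripper_width: 10.9
gripper_force: 30.0
```

Run:
```python
from h import *
cv2.imwrite("pics/s2.png",cv2.resize(grab_frame("scene")[120:320,150:417],(800,600),interpolation=cv2.INTER_CUBIC))
s=state();print(s["ee_pos"],s["force"])
```

```text
[616.62650401 -42.31103225 177.00199899] [ 0.84161543 -3.01811938  0.18622042]
```

View pics/s2.png

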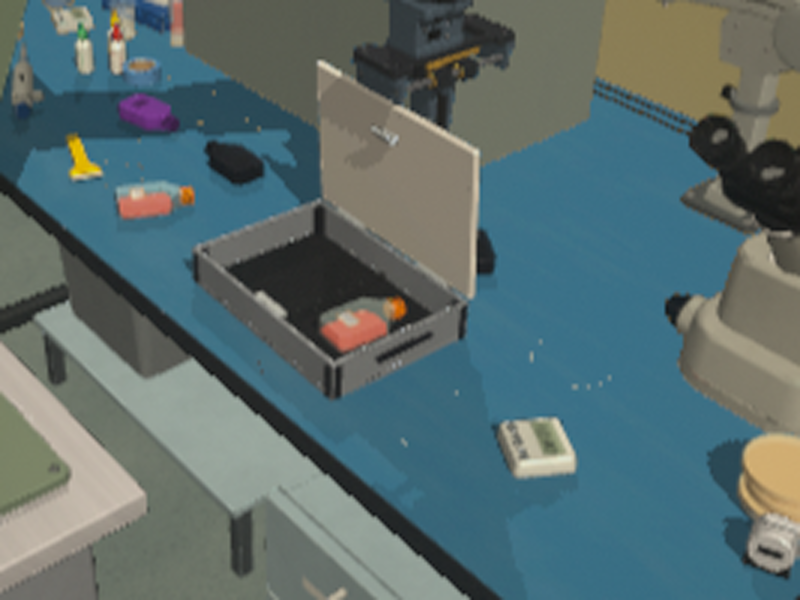

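The scene view shows the lid standing near upright with the packed flask in place and the timer untouched. I'll release the bar and lift clear.

Call:
move_arm(
  motion=[
    [28, [0, 0, 0], [0, 0, 0]],
    [28, [0, 0, 0], [0, 0, 0]],
    [28, [0, 0, 0], [0, 0, 0]],
    [28, [0, 0, 0.4], [0, 0, 0]],
    [28, [0, 0, 0.6], [0, 0, 0]],
    [28, [0, 0, 0.9], [0, 0, 0]],
    [28, [0, 0, 1], [0, 0, 0]],
    [28, [0, 0, 1], [0, 0, 0]],
    [28, [0, 0, 1], [0, 0, 0]],
    [28, [0, 0, 0.6], [0, 0, 0]],
    [28, [0, 0, 0], [0, 0, 0]],
  ],
)

```text
time_s: 7.38
ee_pos: [618.1, -41.8, 320.2]
ee_rot: [179.4, 0.0, 88.0]
force: [0.5, 0.5, 0.3]
gripper_width: 28.2
gripper_force: 0.0
```

Call:
move_arm(
  motion=[
    [60, [-0.5, 0.8, 0], [0, 0, 1]],
    [60, [-0.5, 0.8, 0], [0, 0, 1]],
    [60, [-0.5, 0.8, 0], [0, 0, 1]],
    [60, [-0.5, 0.8, 0], [0, 0, 1]],
    [60, [-0.5, 0.8, 0], [0, 0, 1]],
    [60, [-0.5, 0.8, 0], [0, 0, 1]],
    [60, [-0.5, 0.8, 0], [0, 0, 1]],
    [60, [-0.5, 0.8, 0], [0, 0, 1]],
    [80, [-0.5, 0.8, -0.6], [0, 0, 1]],
    [80, [-0.5, 0.8, -0.6], [0, 0, 1]],
    [80, [-0.5, 0.8, -0.6], [0, 0, 1]],
    [80, [-0.5, 0.8, -0.6], [0, 0, 1]],
    [80, [-0.5, 0.8, -0.6], [0, 0, 1]],
    [80, [-0.4, 0.8, -0.6], [0, 0, 1]],
    [80, [-0.3, 0.8, -0.6], [0, 0, 1]],
    [80, [0, 0.7, -0.6], [0, 0, 1]],
    [80, [0, 0, 0], [0, 0, 1]],
    [80, [0, 0, 0], [0, 0, 0]],
    [80, [0, 0, 0], [0, 0, 0]],
  ],
)

```text
time_s: 8.97
ee_pos: [435.9, 275.7, 194.4]
ee_rot: [-180.0, -0.0, 155.9]
force: [-0.1, -0.3, -0.4]
gripper_width: 80.2
gripper_force: 0.0
```

Run:
```python
from h import *
s=state();print(s["time_s"],s["ee_pos"],s["ee_rot"],s["gripper_width"],s["force"])
print(proj("wrist",[[482,256.7,12],[396.4,295.3,12]])*800/512)
cv2.imwrite("pics/w3.png",cv2.resize(grab_frame("wrist"),(800,600),interpolation=cv2.INTER_CUBIC))
```

```text
8.9667 [435.85184248 275.68953858 194.37512471] [-1.79986232e+02 -1.44505907e-02  1.55882064e+02] 80.19067962351788 [-0.07041004 -0.32947564 -0.3815738 ]
[[397.2154999  338.48792621]
 [397.7272665  217.46063645]]
```

View pics/w3.png

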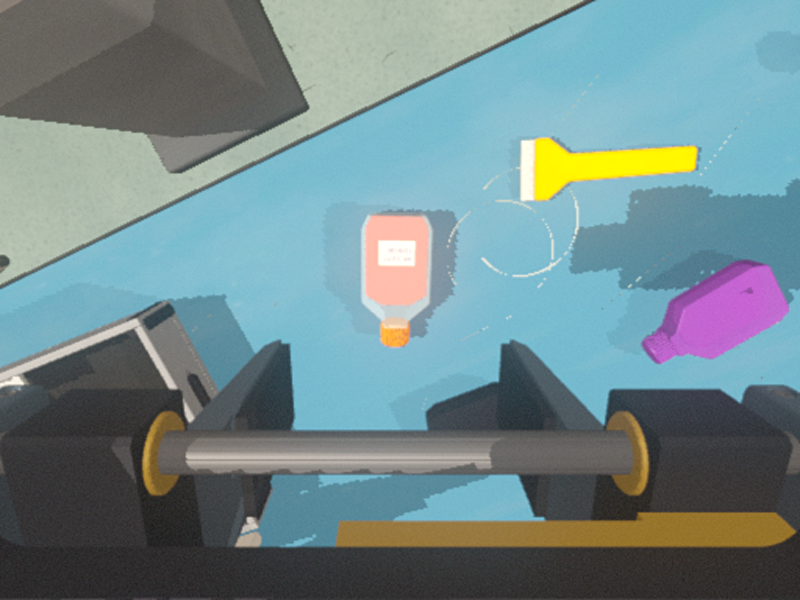

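The flask is seen squarely: base middle (396,213), cap end (395,347), sides at columns 362 and 431.

Run:
```python
from h import *
k=.64
w=lambda u,v,z=14:ray("wrist",u*k,v*k,z)
C,D=w(395,347),w(396.5,213);l=w(362,265);r=w(431,265)
print(C,D,(C+D)/2,np.linalg.norm(C-D),np.linalg.norm(l-r),(l+r)/2)
d=(C-D)/np.linalg.norm(C-D);print("yaw",np.degrees(np.arctan2(d[1],d[0])))
g=(C+D)/2-8*d;s=state();print("grasp",g,"move/25",(np.array([g[0],g[1],4])-s["ee_pos"])/25)
```

```text
[487.67857534 252.31559291  14.        ] [393.4023022  295.77147098  14.        ] [440.54043877 274.04353195  14.        ] 103.80958056220362 51.50978136518127 [428.34039059 280.14622485  14.        ]
yaw -24.74695293387497
grasp [433.27511527 277.39242347  14.        ] move/25 [-0.11429718  0.07475398 -7.63182978]
```

Call:
move_arm(
  motion=[
    [80, [-0.12, 0.07, -0.9], [0, 0, -0.15]],
    [80, [0, 0, -0.9], [0, 0, 0]],
    [80, [0, 0, -0.9], [0, 0, 0]],
    [80, [0, 0, -0.9], [0, 0, 0]],
    [80, [0, 0, -0.9], [0, 0, 0]],
    [80, [0, 0, -0.9], [0, 0, 0]],
    [80, [0, 0, -0.8], [0, 0, 0]],
    [80, [0, 0, -0.6], [0, 0, 0]],
    [80, [0, 0, -0.4], [0, 0, 0]],
    [80, [0, 0, -0.4], [0, 0, 0]],
    [80, [0, 0, 0], [0, 0, 0]],
    [80, [0, 0, 0], [0, 0, 0]],
    [40, [0, 0, 0], [0, 0, 0]],
    [40, [0, 0, 0], [0, 0, 0]],
    [40, [0, 0, 0], [0, 0, 0]],
    [40, [0, 0, 0], [0, 0, 0]],
    [40, [0, 0, 0], [0, 0, 0]],
    [40, [0, 0, 0], [0, 0, 0]],
  ],
  grip_force=15,
)

```text
time_s: 10.52
ee_pos: [433.3, 277.5, 5.1]
ee_rot: [180.0, 0.0, 155.4]
force: [-0.9, -0.1, 2.8]
gripper_width: 50.5
gripper_force: 15.0
```

Call:
move_arm(
  motion=[
    [40, [0, 0, 0.3], [0, 0, 0]],
    [40, [0, 0, 0.7], [0, 0, 0]],
    [40, [0, 0, 0.8], [0, 0, 0]],
    [40, [0, 0, 0.8], [0, 0, 0]],
    [40, [0, 0, 0.8], [0, 0, 0]],
    [40, [0, 0, 0.6], [0, 0, 0]],
    [40, [0, 0, 0.4], [0, 0, 0]],
    [40, [0, 0, 0], [0, 0, 0]],
  ],
)

```text
time_s: 11.18
ee_pos: [434.2, 278.1, 117.0]
ee_rot: [179.8, 0.1, 155.4]
force: [-0.3, 0.3, -0.8]
gripper_width: 50.8
gripper_force: 15.0
```

Call:
move_arm(
  motion=[
    [40, [0.1, -0.4, 0], [0, 0, 0.2]],
    [40, [0.1, -0.7, 0], [0, 0, 0.4]],
    [40, [0.1, -0.7, 0], [0, 0, 0.4]],
    [40, [0.1, -0.7, 0], [0, 0, 0.4]],
    [40, [0.1, -0.7, 0], [0, 0, 0.4]],
    [40, [0.1, -0.7, 0], [0, 0, 0.4]],
    [40, [0.1, -0.7, 0], [0, 0, 0.4]],
    [40, [0.1, -0.7, 0], [0, 0, 0.4]],
    [40, [0.1, -0.7, 0], [0, 0, 0.4]],
    [40, [0.1, -0.7, 0], [0, 0, 0.4]],
    [40, [0.1, -0.7, 0], [0, 0, 0.4]],
    [40, [0.1, -0.7, 0], [0, 0, 0.4]],
    [40, [0.1, -0.7, 0], [0, 0, 0.4]],
    [40, [0.1, -0.7, 0], [0, 0, 0.4]],
    [40, [0.16, -0.36, 0], [0, 0, 0.2]],
    [40, [0, 0, 0], [0, 0, 0]],
    [40, [0, 0, 0], [0, 0, 0]],
    [40, [0, 0, 0], [0, 0, 0]],
  ],
)

```text
time_s: 12.68
ee_pos: [471.5, 31.3, 114.1]
ee_rot: [180.0, -0.1, 177.7]
force: [-1.3, -0.5, 0.6]
gripper_width: 50.4
gripper_force: 15.0
```

Run:
```python
from h import *
s=state();print(s["time_s"],s["ee_pos"],s["ee_rot"],s["gripper_width"],s["force"])
a,b=grab_frame("wrist"),grab_frame("top")[150:290,160:347]
cv2.imwrite("pics/w4.png",np.hstack([cv2.resize(a,(400,300)),cv2.resize(b,(400,300),interpolation=cv2.INTER_CUBIC)]))
```

```text
12.6833 [471.47386497  31.31009215 114.13895541] [ 1.79981390e+02 -8.77924158e-02  1.77737383e+02] 50.41853816067692 [-1.30715372 -0.4585511   0.59103146]
```

View pics/w4.png

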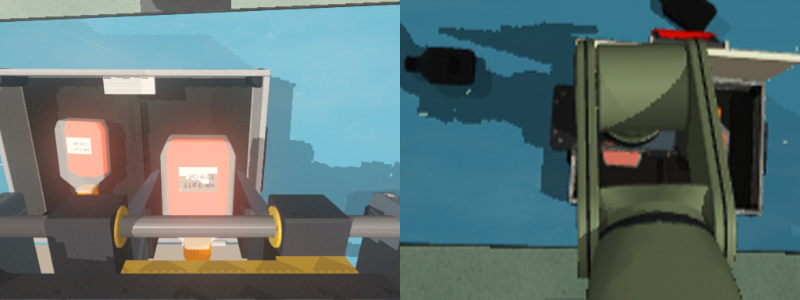

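The flask is held and aligned over the empty half, between the ridge (col ~143) and the wall (col ~265). The packed flask is undisturbed. I'll lower it now.

Call:
move_arm(
  motion=[
    [40, [0, 0, -0.5], [0, 0, 0]],
    [40, [0, 0, -0.6], [0, 0, 0]],
    [40, [0, 0, -0.6], [0, 0, 0]],
    [40, [0, 0, -0.6], [0, 0, 0]],
    [40, [0, 0, -0.6], [0, 0, 0]],
    [40, [0, 0, -0.4], [0, 0, 0]],
    [40, [0, 0, -0.3], [0, 0, 0]],
    [40, [0, 0, -0.2], [0, 0, 0]],
    [40, [0, 0, -0.15], [0, 0, 0]],
    [40, [0, 0, -0.1], [0, 0, 0]],
    [40, [0, 0, 0], [0, 0, 0]],
    [40, [0, 0, 0], [0, 0, 0]],
  ],
)

```text
time_s: 13.78
ee_pos: [472.4, 30.9, 13.8]
ee_rot: [180.0, 0.0, 177.8]
force: [0.1, 0.1, -0.6]
gripper_width: 50.7
gripper_force: 15.0
```

Call:
move_arm(
  motion=[
    [40, [0, 0, -0.05], [0, 0, 0]],
    [40, [0, 0, -0.05], [0, 0, 0]],
    [40, [0, 0, 0], [0, 0, 0]],
    [40, [0, 0, 0], [0, 0, 0]],
  ],
)

```text
time_s: 14.12
ee_pos: [472.3, 30.9, 11.2]
ee_rot: [180.0, 0.0, 177.8]
force: [-0.0, -0.2, 0.4]
gripper_width: 50.9
gripper_force: 15.0
```

Call:
move_arm(
  motion=[
    [40, [0, 0, -0.03], [0, 0, 0]],
    [53, [0, 0, 0], [0, 0, 0]],
    [56, [0, 0, 0], [0, 0, 0]],
    [64, [0, 0, 0], [0, 0, 0]],
    [64, [0, 0, 0], [0, 0, 0]],
    [64, [0, 0, 0], [0, 0, 0]],
    [64, [0, 0, 0.3], [0, 0, 0]],
    [64, [0, 0, 0.6], [0, 0, 0]],
    [64, [0, 0, 0.9], [0, 0, 0]],
    [64, [0, 0, 0.9], [0, 0, 0]],
    [64, [0, 0, 0.9], [0, 0, 0]],
    [64, [0, 0, 0.9], [0, 0, 0]],
    [64, [-0.3, 0, 0.8], [0, 0, 0]],
    [64, [-0.3, 0, 0.5], [0, 0, 0]],
    [64, [0, 0, 0], [0, 0, 0]],
    [64, [0, 0, 0], [0, 0, 0]],
    [64, [0, 0, 0], [0, 0, 0]],
  ],
)

```text
time_s: 15.53
ee_pos: [456.8, 30.9, 154.6]
ee_rot: [180.0, -0.0, 177.8]
force: [0.0, 0.2, 0.7]
gripper_width: 64.2
gripper_force: 0.0
```

Run:
```python
from h import *
s=state();print(s["time_s"],s["ee_pos"],s["gripper_width"],s["force"])
a,b=grab_frame("wrist"),grab_frame("scene")[140:290,180:380]
cv2.imwrite("pics/w5.png",np.hstack([cv2.resize(a,(400,300)),cv2.resize(b,(400,300),interpolation=cv2.INTER_CUBIC)]))
print(proj("wrist",[[483.4,30.5,15]])*400/512)
```

```text
15.5333 [456.83380842  30.87484573 154.64964522] 64.20823829982427 [0.03164194 0.19843237 0.65511211]
[[198.08462643 164.57896443]]
```

View pics/w5.png

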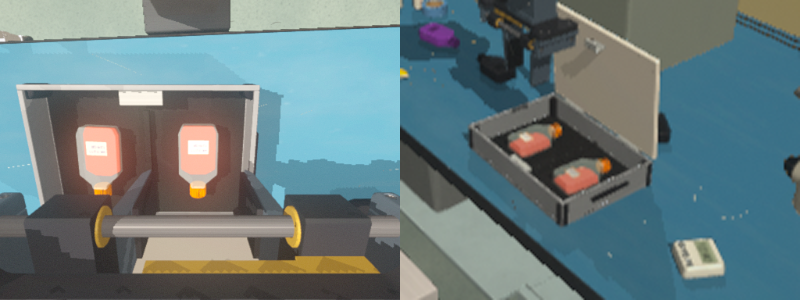

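The loose flask lies flat in the middle of the left half, centred near (198,161) against a predicted target of (198,165), and parallel to the packed one. The lid is open and the gripper is clear.

```bash
python3 -c "
from workcell import *
print(job_done())"
```

```text
the job is handed in; nothing more can be done
None
```

I handed the job in at about 15.5 s on the robot's clock. In the last pictures the lid stands open, the loose flask lies flat in the middle of the empty half beside the packed one, and the packed flask and timer look undisturbed; no verdict came back.

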